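# Unstack the masking tapes onto their stands

## Task

Take the stack of tape rolls apart and put each roll of tape flat and centred on the stand of its own colour (blue on blue, amber on yellow, cream on white); the cutter that lies on the white stand belongs lengthwise in the grey tray. Leave the dropper bottle and the tape measure standing where they are.

Things in the scene. Friction and masses are not known exactly. Their poses are not given: they have to be found in the camera images.
- cutter: yellow snap-off cutter, with its thin blade out, starts flat across the white stand; 163 mm long, 23 mm wide, body 13 mm high, 0.045 kg. Origin: middle of the whole length, on the underside; y runs lengthwise from the blade (-82 to -54 mm) to the butt end (+82 mm), x across, z up. Grip the yellow body across x, best at y = +15 mm, its centre of mass
- tape_blue: roll of blue masking tape, top of the stack of three; a ring 94 mm outside diameter, 18 mm high, hole about 80 mm, wall 8 mm thick. Origin: centre of the underside; z is the ring's axis, up. 0.07 kg, rigid; take it by pinching the wall from above, one finger in the hole, squarest on its x axis or any 45 degrees further round (eight flats)
- tape_amber: roll of amber-yellow masking tape, under the blue roll; ring 104 mm outside diameter, 24 mm high, hole about 80 mm, wall 12 mm thick. Origin: centre of the underside, z up the axis. 0.12 kg, pinch the wall, squarest on its x axis or any 45 degrees further round
- tape_cream: roll of cream (off-white) masking tape, bottom of the stack, standing on the bench; ring 112 mm outside diameter, 30 mm high, hole about 80 mm, wall 16 mm thick. Origin: centre of the underside, z up the axis. 0.16 kg, pinch the wall, squarest on its x axis or any 45 degrees further round
- stand_blue: fixed round tape stand, blue, for the blue roll: a flat disc 112 mm in diameter and 10 mm high (the ring and screw on top are flush). Origin: centre of the underside on the bench; the disc's top face, on which the roll lies, is 10 mm above it, z up
- stand_yellow: fixed round tape stand, yellow-orange, for the amber roll: a flat disc 112 mm in diameter and 10 mm high (the ring and screw on top are flush). Origin: centre of the underside on the bench; the disc's top face, on which the roll lies, is 10 mm above it, z up
- stand_white: fixed round tape stand, white, for the cream roll: a flat disc 112 mm in diameter and 10 mm high (the ring and screw on top are flush). Origin: centre of the underside on the bench; the disc's top face, on which the roll lies, is 10 mm above it, z up
- cutter_tray: fixed grey tray with a low lip and a black rubber floor, 88 x 208 mm outside, 80 x 200 mm inside, floor 4 mm and lip 10 mm above the bench. Origin: centre of the underside; its long side runs along its y axis, short side along x, z up
- hardener: brown dropper bottle with black cap, 33 mm across, 102 mm high, loose, a bystander to leave standing where it is. Origin: centre of the underside
- tape_measure: black steel-tape measure with a yellow face, case 34 x 64 mm, 60 mm high, loose, a bystander to leave standing where it is. Origin: centre of the underside
Things that resemble listed ones, but are neither listed nor needed, are in the scene too. Leave any red look-alike of the cutter alone. There is more than one size of the tape_blue; the one meant has the size given above.

How it is judged:
By the outcome, as a careful person would: the job done as asked, in the order asked, and still so for the second after the job is handed in, with the robot touching nothing.
It also fails if it takes over 102 s, if anything falls off the work surface, if the arm or the gripper's body presses on something with over 40 N, if the wrist force passes 120 N, or if a joint passes its speed limit or range.

## Robot

A 6-joint arm with a two-finger parallel gripper is mounted at the origin on a cart in front of the work surface, level with it; the furniture and walls round the work are solid. World frame = base frame: x ahead of the robot, y to its left, z up, the work surface at z = 0. Lengths are in m, angles in degrees, forces in N, time in s.
With the tool pointing down it reaches from about 0.4 to 0.825 m from the base axis. Payload 7 kg.
Tool frame: the origin (TCP) lies on the centre line of the jaws, within the pads' length; the fingertips stand 19 mm ahead of it and the grasp point (between the pads) is the TCP (r.tip_extent is the distance from the TCP to the fingertips, in m); z points along the fingers, y is the line along which they close (so a half turn about z gives the same grasp; the last joint's range is limited). The gripper opens to 88 mm and grips with 3 to 60 N. Pads are 19 mm wide; open, the fingers measure 130 mm over their backs; the gripper's body (78 mm by 193 mm) begins 47 mm behind the grasp point.
Start: joints at [-56.316, 20.546, 0.682, 0, -70.136, -16.507], TCP at [0.199, -0.645, 0.246] pointing down, gripper open.
Joint ranges: [-176.03, 176.03], [-82.01, 121.73], [-58.28, 71.71], [-173.87, 95.51], [-174.79, -0.11], [-173.66, 173.66]. Speed limits (degrees/s): [136.94, 136.94, 172.46, 180, 180, 180].

## Interface

Orientations are given as [roll, pitch, yaw] about the fixed x, y, z axes, in that order (R = Rz(yaw) Ry(pitch) Rx(roll)).
In Python, from plant import r gives the robot as it stands. The module is installed in compiled form; this text tells all that it offers.
- The arm moves only by the tool jog_arm, never from a script. Its argument "deltas" is a list that holds one entry, the list of rows, each a list of 5 numbers: the opening, from -1 (shut) to 1 (fully open), then the shift along the world's x, y, z in cm, then the turn about the world's z in rad. In form: [[[claw, dx, dy, dz, turn], ...]]. A call has 1 to 8 rows; each row shifts and turns the commanded pose from where the row before left it; what a row does not reach is not made up. A row lasts 1/8 s, in which the tool goes at most 62.5 mm and 10.7 degrees, less where a joint would pass 70% of its speed; a pose out of reach is approached as far as the arm can. A call with a gripper value outside its range is refused whole. The fingers move at their own pace and stop on an object; "force" is the grip in N (left out, the last holds). Time passes only in rows, so rows that do not move let the fingers close. It gives the time, the measured TCP pose, the force, the opening and the grip force at its end, in the units of the state.
- r.get_state(): the state, without advancing time (a new reading comes with each control period).
- r.capture(name): name is "side" or "top"; returns the picture (384x512x3 uint8, blue, green, red); there is no depth.
- r.camera_info(name): a dict with "fx", "fy", "cx", "cy" (pixels), "view" (4x4, takes a point from world to camera coordinates). Camera axes: x right, y up, looking along -z (the intrinsics and any distortion apply to the point x, -y, -z); pixel columns grow to the right and rows downward; lengths in m; the calibration is good to about 2 mm. A picture is of the moment at which its call begins. camera_info takes no time and is no camera call.
- r.close_job(): hands the job in; it is judged then, once.
The state is a dict: "time_s": time; "joints": joint angles; "qd": joint speeds; "joint_torque": joint torques, N m; "tcp_pos": TCP position; "eef_rot": TCP orientation; "contact_force": force on the tool from outside, world axes, zero at the start; "moment": the same for the moment, N m; "gripper_width": finger opening in m; "gripper_force": force on a finger pad.
Only numpy, scipy, OpenCV 4.12 (cv2) and the standard library are available. Lean on these libraries where they do the work, as an engineer would, in place of code of your own. Each camera call takes 0.05 s, during which the arm holds its last target. There are 200 camera calls.

## Working session

There is one attempt and no reset: what is moved stays moved. The work goes in short steps, Python scripts to look and compute and a tool call to move; the robot and the scene stay as the last step left them, time stands still between calls to the robot, and variables do not carry over. Pictures are saved under pics/ and viewed, at most 14 in all, crops included, and the job is handed in when it is done.

Besides the shell and the picture viewer there is one more tool, called after "Emit:" by a JSON object that holds its "method" and its "body", one argument or row to a line. jog_arm: Moves the arm, as the interface text tells. Its arguments: {"type":"object","properties":{"deltas":{"type":"array"},"force":{"type":"number"}},"required":["deltas"]}

```bash
mkdir -p pics; python3 - <<'E'
from plant import r
import cv2,numpy as np
for n in("top","side"):
    cv2.imwrite(f"pics/{n}0.png",cv2.resize(r.capture(n),None,fx=1.5,fy=1.5))
    print(n,{k:np.round(v,4).tolist() if k!='distortion' else v for k,v in r.camera_info(n).items()})
s=r.get_state();print(s["tcp_pos"],s["eef_rot"],s["time_s"],s["gripper_width"])
E
```

```text
top {'fx': 498.1839, 'fy': 498.1839, 'cx': 258.5813, 'cy': 195.1986, 'view': [[0.0139, -0.9999, 0.0009, 0.0413], [0.991, 0.0139, 0.1332, -0.6261], [-0.1332, -0.001, 0.9911, -1.6868], [0.0, 0.0, 0.0, 1.0]]}
side {'fx': 453.9685, 'fy': 453.9685, 'cx': 246.7221, 'cy': 183.8406, 'view': [[-0.8089, 0.5876, 0.0168, 0.4727], [-0.4647, -0.6567, 0.5939, 0.2835], [0.3601, 0.4727, 0.8043, -1.5578], [0.0, 0.0, 0.0, 1.0]]}
[ 0.19918816 -0.64453285  0.24471696] [ 1.79915243e+02 -8.43362290e-03 -1.62828638e+02] 0.1 0.08746269625482042
```

View pics/top0.png

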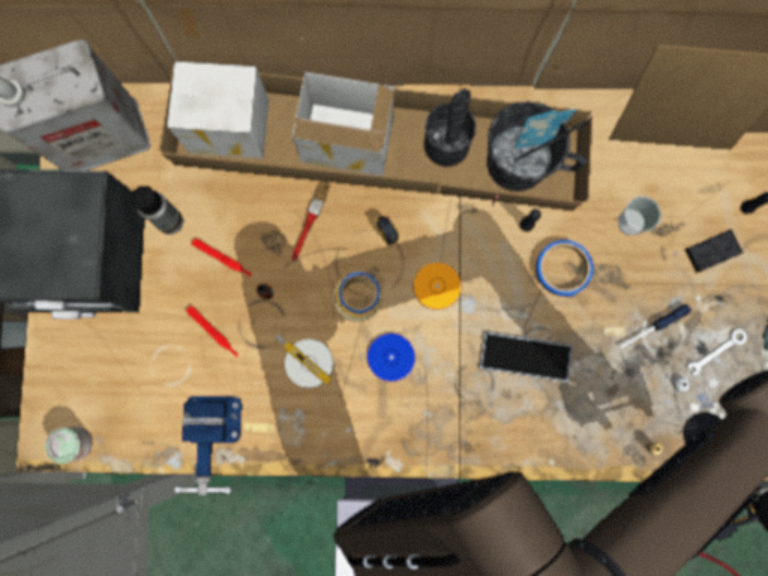

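View pics/side0.png

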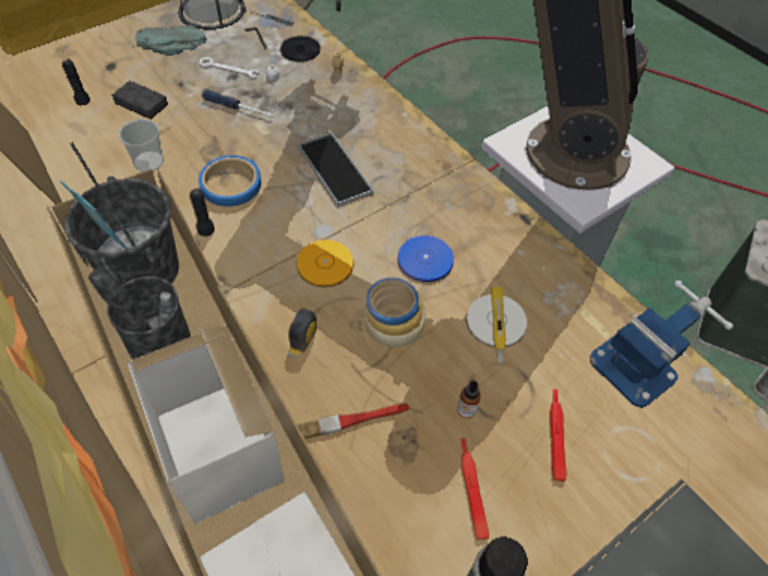

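```bash
cat > h.py <<'E'
from plant import r
import cv2,numpy as np
def ray(cam,u,v,z):
    i=r.camera_info(cam);V=np.array(i["view"]);R,t=V[:3,:3],V[:3,3]
    u,v=np.asarray(u,float),np.asarray(v,float)
    d=np.stack([(u-i["cx"])/i["fx"],-(v-i["cy"])/i["fy"],-np.ones_like(u)],-1)@R
    c=-R.T@t
    return c+d*((z-c[2])/d[...,2])[...,None]
def proj(cam,P):
    i=r.camera_info(cam);V=np.array(i["view"]);q=np.atleast_2d(P)@V[:3,:3].T+V[:3,3]
    return np.stack([i["cx"]+i["fx"]*q[:,0]/-q[:,2],i["cy"]-i["fy"]*q[:,1]/-q[:,2]],-1)
def crop(im,x0,y0,w,h,s,name):
    cv2.imwrite(f"pics/{name}.png",cv2.resize(im[y0:y0+h,x0:x0+w],None,fx=s,fy=s,interpolation=cv2.INTER_CUBIC))
def comp(mask,u,v,rad=45):
    """component of mask nearest (u,v)"""
    n,l,st,c=cv2.connectedComponentsWithStats(mask.astype(np.uint8))
    k=[j for j in range(1,n) if st[j,4]>25 and np.hypot(*(c[j]-(u,v)))<rad]
    j=max(k,key=lambda j:st[j,4]); return l==j
def mid(cam,m,z):
    # filled outline backprojected -> min circle & area centroid
    c=max(cv2.findContours(m.astype(np.uint8),0,2)[0],key=cv2.contourArea)[:,0]
    h=cv2.convexHull(c)[:,0]; P=ray(cam,h[:,0],h[:,1],z)[:,:2].astype(np.float32)
    (a,b),rad=cv2.minEnclosingCircle(P); e=cv2.fitEllipse(P)
    return np.round([a*1e3,b*1e3,rad*1e3,e[0][0]*1e3,e[0][1]*1e3,*[x*500 for x in e[1]]],1), P
E
python3 - <<'E'
from h import *
T,S=r.capture("top"),r.capture("side")
cv2.imwrite("pics/T.png",T);cv2.imwrite("pics/S.png",S)
crop(T,155,130,160,120,5,"tc"); crop(S,190,150,180,135,4.4,"sc")
for n,im in(("top",T),("side",S)):
    H=cv2.cvtColor(im,cv2.COLOR_BGR2HSV)
    bl=cv2.inRange(H,(105,120,40),(128,255,255))>0
    ye=cv2.inRange(H,(10,190,90),(28,255,255))>0
    for k,m,p in(("blue",bl,(0.0,0)),("yel",ye,0)):
        uv={("top","blue"):(261,238),("top","yel"):(291,191),("side","blue"):(284,172),("side","yel"):(217,175)}[(n,k)]
        print(n,k,mid(n,comp(m,*uv),.01)[0])
    uv=dict(top=(239,195),side=(261,200))[n]
    print(n,"tape",mid(n,comp(bl,*uv,12),.072)[0])
    print(n,"bigblue",mid(n,comp(bl,*dict(top=(377,178),side=(153,121))[n],20),.018)[0])
for n,d in(("top",dict(hard=(176,194),tm=(258,153),white=(205.5,242),tray=(351,237))),("side",dict(white=(331,213)))):
    for k,p in d.items(): print(n,k,ray(n,*p,.01))
E
```

```text
top blue [480.2  42.4  54.8 480.4  42.   53.5  54.3]
top yel [649.9 -64.5  54.4 650.1 -64.3  53.2  54.1]Traceback (most recent call last):
  File "<stdin>", line 13, in <module>
  File "h.py", line 18, in comp
    j=max(k,key=lambda j:st[j,4]); return l==j
ValueError: max() iterable argument is empty
```

View pics/tc.png

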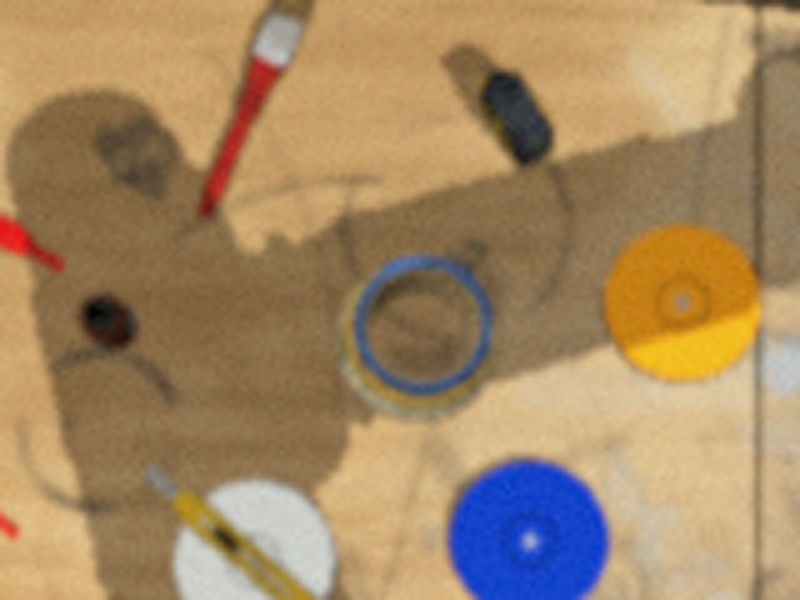

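View pics/sc.png

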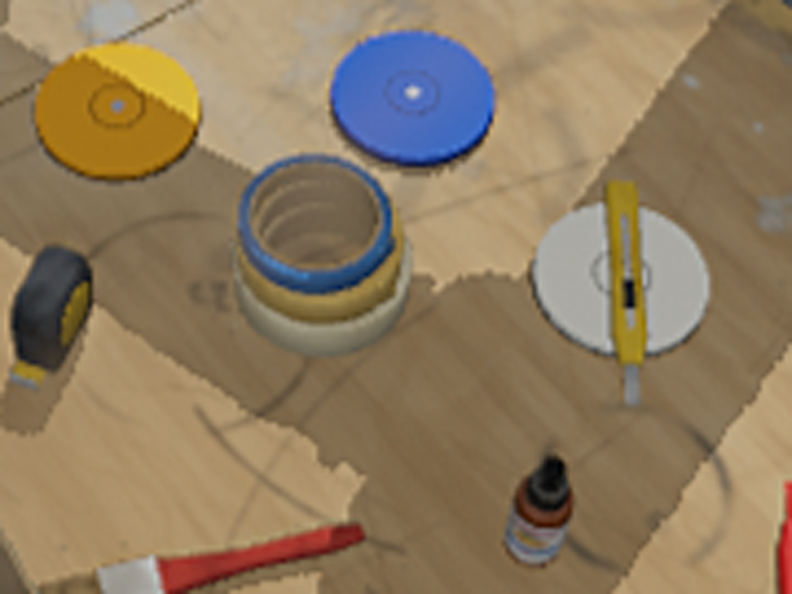

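```bash
python3 - <<'E'
from h import *
def P(n,a,z):
    x,y,s=(155,130,5) if n=="top" else (190,150,4.4)
    a=np.array(a,float);q=ray(n,(a[0]+.5)/s-.5+x,(a[1]+.5)/s-.5+y,z)*1e3
    return np.round(q[:2],1)
print("blue screw",P("top",(530,541),.01),P("side",(413,92),.01))
print("yel screw",P("top",(682,302),.01),P("side",(118,105),.01))
print("white",P("top",(254,560),.01),P("side",(622,277),.01))
print("tape blue",P("top",(424.5,325),.072),P("side",(316,223),.072))
print("cream outer L/B",P("top",(338,350),.03),P("top",(415,420),.03))
print("cut tip/butt top",P("top",(150,470),.016),"side tip,bodyend,butt",P("side",(632,402),.014),P("side",(630,362),.02),P("side",(622,183),.023))
print("hard",P("top",(100,315),.1),P("side",(548,465),.1),P("side",(535,555),0))
print("tm",P("top",(515,105),.06))
T=cv2.imread("pics/T.png");H=cv2.cvtColor(T,cv2.COLOR_BGR2HSV)
bl=cv2.inRange(H,(100,90,40),(128,255,255))>0
print("tape",mid("top",comp(bl,239.5,194.5,12),.072)[0]);print("big",mid("top",comp(bl,377,178,20),.02)[0])
ye=cv2.inRange(H,(18,150,90),(32,255,255))>0
m=comp(ye,205,242,20);c=np.argwhere(m)[:,::-1];Q=ray("top",c[:,0],c[:,1],.0235)[:,:2].astype(np.float32)
print("cutter",cv2.minAreaRect(Q),len(c))
for k,t in((H[...,2]<60,"tray"),):
    m=comp(k,351,237,20);c=np.argwhere(m)[:,::-1];Q=ray("top",c[:,0],c[:,1],.004)[:,:2].astype(np.float32)
    print(t,cv2.minAreaRect(Q))
E
```

```text
blue screw [479.6  40.9] [478.7  41.4]
yel screw [649.9 -64.4] [648.4 -64.9]
white [463.7 233.4] [463.6 235.2]
tape blue [622.5 115.1] [625.3 121.5]
cream outer L/B [609.7 176.8] [561.4 122.1]
cut tip/butt top [525.1 307.2] side tip,bodyend,butt [522.1 307.5] [507.3 288. ] [421.8 186.1]
hard [622.4 331.8] [631.  337.1] [630.3 345.6]
tm [779.3  55.6]Traceback (most recent call last):
  File "<stdin>", line 16, in <module>
  File "h.py", line 18, in comp
    j=max(k,key=lambda j:st[j,4]); return l==j
ValueError: max() iterable argument is empty
```

```bash
cat >> h.py <<'E'
def circ(x,y,R,z):
    a=np.linspace(0,2*np.pi,73);return np.stack([x+R*np.cos(a),y+R*np.sin(a),z+0*a],-1)
def over(im,cam,x0,y0,w,h,s,curves):
    o=cv2.resize(im[y0:y0+h,x0:x0+w],None,fx=s,fy=s,interpolation=cv2.INTER_CUBIC)
    for P,c in curves:
        q=(proj(cam,P)-(x0,y0)+.5)*s-.5
        cv2.polylines(o,[np.round(q).astype(int)],False,c,1)
    return o
E
python3 - <<'E'
from h import *
T,S=cv2.imread("pics/T.png"),cv2.imread("pics/S.png")
cv=[(circ(.6225,.1155,.047,.072),(0,0,255)),(circ(.6225,.1155,.040,.072),(0,0,255)),(circ(.6175,.1205,.056,.03),(0,255,0)),(circ(.6175,.1205,.056,0),(0,255,0)),(circ(.6195,.118,.052,.054),(255,0,255))]
a=over(T,"top",210,170,60,50,8,cv)
b=over(S,"side",236,178,55,58,8,cv)
H=600;o=np.zeros((H,800,3),np.uint8);a=cv2.resize(a,(400,333));b=cv2.resize(b,(400,422));o[:333,:400]=a;o[:422,400:]=b
cv2.imwrite("pics/ov.png",o[:430])
Hh=cv2.cvtColor(T,cv2.COLOR_BGR2HSV)
for u,v in((226,194),(253,194),(239,181),(239,207)):print(Hh[v-1:v+2,u-1:u+2].reshape(-1,3).tolist())
E
```

```text
[[21, 105, 143], [118, 41, 112], [107, 82, 106], [19, 100, 127], [113, 59, 108], [109, 69, 107], [18, 86, 128], [111, 74, 111], [109, 67, 107]]
[[110, 103, 121], [165, 11, 97], [16, 93, 121], [108, 97, 116], [0, 16, 98], [20, 98, 128], [108, 92, 127], [34, 19, 107], [19, 90, 128]]
[[12, 72, 128], [15, 65, 122], [15, 69, 129], [116, 66, 140], [116, 48, 121], [116, 44, 115], [109, 119, 161], [108, 117, 135], [107, 110, 125]]
[[15, 23, 113], [0, 25, 113], [166, 26, 108], [110, 110, 114], [110, 89, 117], [110, 107, 112], [109, 73, 105], [115, 75, 106], [111, 79, 107]]
```

View pics/ov.png

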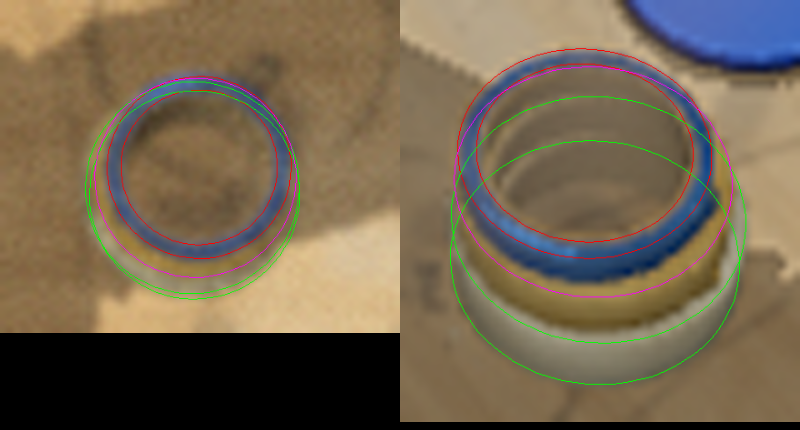

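Emit:
{"method": "jog_arm", "body": {
  "deltas": [
    [[-0.1,3.02,5.12,0,-0.0375],[-0.1,3.02,5.12,0,-0.0375],[-0.1,3.02,5.12,0,-0.0375],[-0.1,3.02,5.12,0,-0.0375],[-0.1,3.02,5.12,0,-0.0375],[-0.1,3.02,5.12,0,-0.0375],[-0.1,3.02,5.12,0,-0.0375],[-0.1,3.02,5.12,0,-0.0375]]
  ]
}}

```text
time_s: 1.2
tcp_pos: [0.4416, -0.2334, 0.2458]
eef_rot: [-180.0, 0.0, 179.9]
contact_force: [0.4, -1.1, 0.2]
gripper_width: 0.0392
gripper_force: 0.0
```

Emit:
{"method": "jog_arm", "body": {
  "deltas": [
    [[-0.1,3.02,5.12,-2,0],[-0.1,3.02,5.12,-2,0],[-0.1,3.02,5.12,-2,0],[-0.1,3.02,5.12,-2,0],[-0.1,3.02,5.12,-2,0],[-0.1,3.02,5.12,-2,0],[-0.1,0,0,0,0],[-0.1,0,0,0,0]]
  ]
}}

```text
time_s: 2.2
tcp_pos: [0.6211, 0.071, 0.1254]
eef_rot: [-180.0, -0.1, -180.0]
contact_force: [-0.2, -0.1, 0.4]
gripper_width: 0.0395
gripper_force: 0.0
```

Emit:
{"method": "jog_arm", "body": {
  "deltas": [
    [[-0.1,0.1,0.1,-2,0],[-0.1,0,0,-2,0],[-0.1,0,0,-1,0],[-0.1,0,0,0,0],[-0.9,0,0,0,0],[-0.9,0,0,0,0],[-0.9,0,0,0,0],[-0.9,0,0,0,0]]
  ],
  "force": 12
}}

```text
time_s: 3.2
tcp_pos: [0.6226, 0.072, 0.0762]
eef_rot: [180.0, 0.0, 180.0]
contact_force: [-0.2, 0.3, 0.5]
gripper_width: 0.0104
gripper_force: 13.0
```

Emit:
{"method": "jog_arm", "body": {
  "deltas": [
    [[-0.9,0,0,0,0],[-0.9,0,0,1,0],[-0.9,0,0,3,0],[-0.9,0,0,3,0],[-0.9,-3,-1.5,0,0],[-0.9,-5,-2.6,0,0],[-0.9,-5,-2.6,0,0],[-0.9,-1.25,-0.7,0,0]]
  ]
}}

```text
time_s: 4.2
tcp_pos: [0.4772, -0.0035, 0.1467]
eef_rot: [180.0, -0.0, 179.9]
contact_force: [0.3, 0.3, -0.4]
gripper_width: 0.0104
gripper_force: 13.0
```

```bash
python3 - <<'E'
from h import *
T,S=r.capture("top"),r.capture("side")
cv2.imwrite("pics/T1.png",T);cv2.imwrite("pics/S1.png",S)
s=r.get_state();p=s["tcp_pos"];print(p,s["eef_rot"],s["gripper_width"],s["time_s"])
z=p[2]-.0762+.072
cv=[(circ(p[0],p[1]+.0435,R,z),(0,0,255)) for R in(.047,.04)]+[(circ(.6175,.1205,.056,.03),(0,255,0)),(circ(.6195,.118,.052,.054),(255,0,255)),(circ(.4798,.0412,.056,.01),(255,255,0))]
a=over(T,"top",205,160,100,95,4,cv);b=over(S,"side",235,140,85,105,4.7,cv)
o=np.zeros((500,800,3),np.uint8);o[:380,:400]=a;o[:493,400:799]=b[:,:399];cv2.imwrite("pics/ov1.png",o)
E
```

```text
[ 0.47925267 -0.00265839  0.14703954] [1.79965304e+02 8.08174917e-02 1.79968079e+02] 0.010108564088903862 4.3Traceback (most recent call last):
  File "<stdin>", line 8, in <module>
ValueError: could not broadcast input array from shape (494,399,3) into shape (493,399,3)
```

```bash
cat >> h.py <<'E'
def pair(T,S,rt,rs,cv,name):
    """rt,rs=(x0,y0,w,h); 400 px wide panes"""
    o=np.zeros((600,800,3),np.uint8)
    for im,n,q,x in((T,"top",rt,0),(S,"side",rs,400)):
        a=over(im,n,*q,400/q[2],cv)[:600,:400];o[:a.shape[0],x:x+a.shape[1]]=a
    cv2.imwrite(f"pics/{name}.png",o)
def snap(k):
    T,S=r.capture("top"),r.capture("side");cv2.imwrite(f"pics/T{k}.png",T);cv2.imwrite(f"pics/S{k}.png",S)
    s=r.get_state();print(np.round(s["tcp_pos"],4),np.round(s["joints"],0),s["time_s"]);return T,S,s["tcp_pos"]
E
python3 - <<'E'
from h import *
T,S=cv2.imread("pics/T1.png"),cv2.imread("pics/S1.png")
p=r.get_state()["tcp_pos"];z=p[2]-.0762+.072
cv=[(circ(p[0],p[1]+.0435,R,z),(0,0,255)) for R in(.047,.04)]+[(circ(.6175,.1205,.056,.03),(0,255,0)),(circ(.6195,.118,.052,.054),(255,0,255)),(circ(.4798,.0412,.056,.01),(255,255,0))]
pair(T,S,(205,160,100,95),(235,140,85,105),cv,"ov1")
E
```

```text
(no output)
```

View pics/ov1.png

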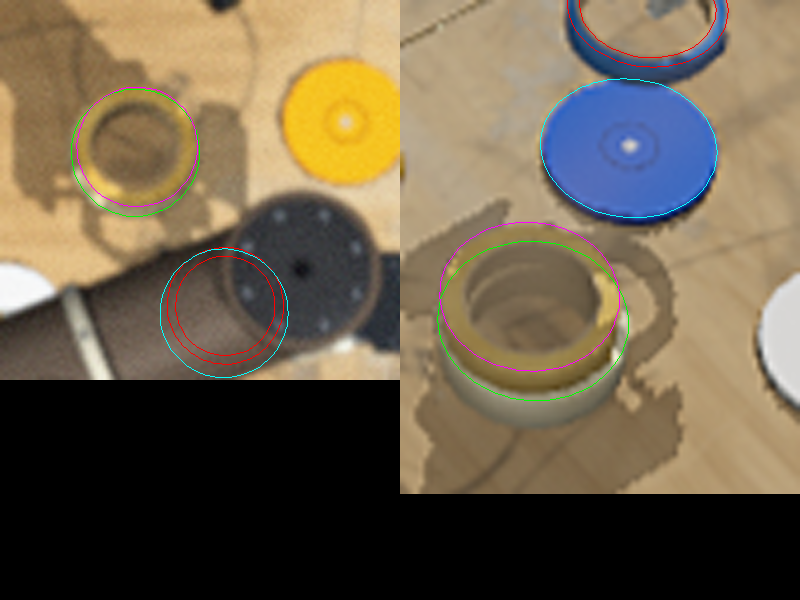

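Emit:
{"method": "jog_arm", "body": {
  "deltas": [
    [[-0.9,0.05,0.03,-4,0],[-0.9,0,0,-4,0],[-0.9,0,0,-2.5,0],[-0.9,0,0,-0.9,0],[-0.9,0,0,-0.05,0],[-0.9,0,0,0,0],[-0.3,0,0,0,0],[-0.3,0,0,0,0]]
  ]
}}

```text
time_s: 5.3
tcp_pos: [0.4809, -0.0017, 0.0321]
eef_rot: [180.0, 0.1, 180.0]
contact_force: [0.7, 0.7, 0.1]
gripper_width: 0.025
gripper_force: 0.0
```

Emit:
{"method": "jog_arm", "body": {
  "deltas": [
    [[-0.3,0,0,3,0],[-0.1,0,0,4,0],[-0.1,3.5,1.9,2,0],[-0.1,5,2.6,0,0],[-0.1,4,2.2,0,0],[-0.1,1.36,0.67,0,0],[-0.1,0,0,0,0],[-0.1,0,0,0,0]]
  ]
}}

```text
time_s: 6.3
tcp_pos: [0.618, 0.0713, 0.1214]
eef_rot: [-180.0, -0.0, 180.0]
contact_force: [0.2, 0.1, 0.4]
gripper_width: 0.0394
gripper_force: 0.0
```

```bash
python3 - <<'E'
from h import *
T,S,p=snap(2)
cv=[(circ(.4798,.0412,.047,.028),(0,0,255)),(circ(.4798,.0412,.056,.01),(255,255,0)),(circ(.6195,.118,.052,.054),(255,0,255)),(circ(.6195,.118,.040,.054),(255,0,255))]
pair(T,S,(205,160,100,120),(235,140,85,105),cv,"ov2")
E
```

```text
[0.6182 0.0713 0.1218] [  25.   22.  -15.   -0.  -53. -115.] 6.4
```

View pics/ov2.png

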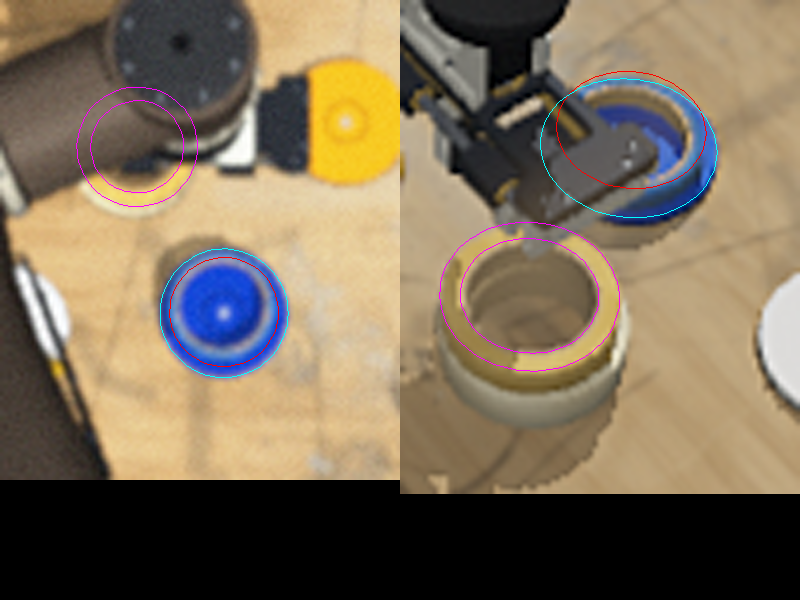

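Emit:
{"method": "jog_arm", "body": {
  "deltas": [
    [[-0.1,0.13,0.07,-3,0],[-0.1,0,0,-2.5,0],[-0.1,0,0,-1.3,0],[-0.1,0,0,0,0],[-0.9,0,0,0,0],[-0.9,0,0,0,0],[-0.9,0,0,0,0],[-0.9,0,0,0,0]]
  ],
  "force": 18
}}

```text
time_s: 7.4
tcp_pos: [0.6207, 0.0727, 0.054]
eef_rot: [180.0, 0.0, 180.0]
contact_force: [-0.3, -0.7, 2.0]
gripper_width: 0.0133
gripper_force: 18.0
```

Emit:
{"method": "jog_arm", "body": {
  "deltas": [
    [[-0.9,0,0,1,0],[-0.9,0,0,3,0],[-0.9,0,0,2,0],[-0.9,0.5,-3,0,0],[-0.9,1,-5,0,0],[-0.9,1,-5,0,0],[-0.9,0.5,-4,0,0],[-0.9,0,-1.3,0,0]]
  ]
}}

```text
time_s: 8.4
tcp_pos: [0.6502, -0.1128, 0.1137]
eef_rot: [-180.0, -0.0, 179.8]
contact_force: [-0.2, 0.7, -1.0]
gripper_width: 0.0125
gripper_force: 18.0
```

```bash
python3 - <<'E'
from h import *
T,S,p=snap(3)
z=p[2]
cv=[(circ(p[0]-.0012,p[1]+.0458,R,z),(0,0,255)) for R in(.052,.04)]
cv+=[(circ(.6494,-.0645,.056,.01),(255,255,0)),(circ(.6175,.1205,.056,.03),(0,255,0)),(circ(.6175,.1205,.040,.03),(0,255,0)),(circ(.4798,.0412,.047,.028),(0,0,255)),(circ(.4798,.0412,.040,.028),(0,0,255))]
pair(T,S,(205,150,110,110),(185,125,105,120),cv,"ov3")
E
```

```text
[ 0.6501 -0.1117  0.1136] [  7.  25. -11.  -0. -54. -97.] 8.5
```

View pics/ov3.png

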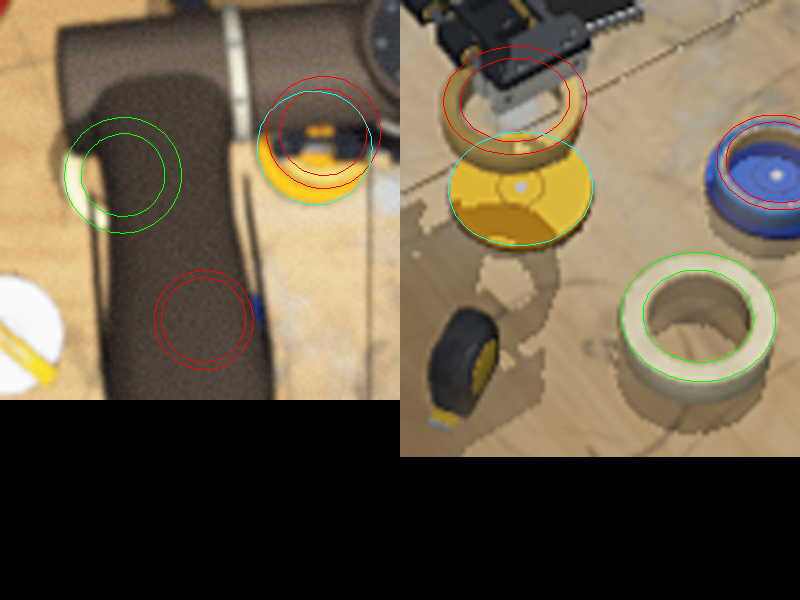

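Emit:
{"method": "jog_arm", "body": {
  "deltas": [
    [[-0.9,0.06,0.14,-3,0],[-0.9,0,0,-3,0],[-0.9,0,0,-1.2,0],[-0.9,0,0,-0.7,0],[-0.9,0,0,-0.05,0],[-0.9,0,0,0,0],[-0.2,0,0,0,0],[-0.2,0,0,0,0]]
  ]
}}

```text
time_s: 9.5
tcp_pos: [0.6513, -0.1091, 0.0346]
eef_rot: [180.0, 0.1, 180.0]
contact_force: [0.4, -0.5, -0.4]
gripper_width: 0.0277
gripper_force: 0.0
```

Emit:
{"method": "jog_arm", "body": {
  "deltas": [
    [[-0.2,0,0,3,0],[-0.2,0,0,5,0],[0,0,-4,3,0],[0,-2,-5,0,0],[0,-2,-5,0,0],[0,0,0,0,0]]
  ]
}}

```text
time_s: 10.25
tcp_pos: [0.6093, -0.2522, 0.1444]
eef_rot: [-180.0, 0.0, 179.8]
contact_force: [0.5, 0.2, 0.3]
gripper_width: 0.0437
gripper_force: 0.0
```

```bash
python3 - <<'E'
from h import *
T,S,p=snap(4)
cv=[(circ(.6494,-.0645,.052,.034),(255,0,255)),(circ(.6494,-.0645,.04,.034),(255,0,255)),(circ(.6175,.1205,.056,.03),(0,255,0)),(circ(.6175,.1205,.040,.03),(0,255,0)),(circ(.4798,.0412,.047,.028),(0,0,255)),(circ(.4798,.0412,.040,.028),(0,0,255))]
pair(T,S,(205,150,110,110),(185,125,105,120),cv,"ov4")
E
```

```text
[ 0.6108 -0.2498  0.1443] [ -5.  23.  -9.  -0. -58. -85.] 10.35
```

View pics/ov4.png

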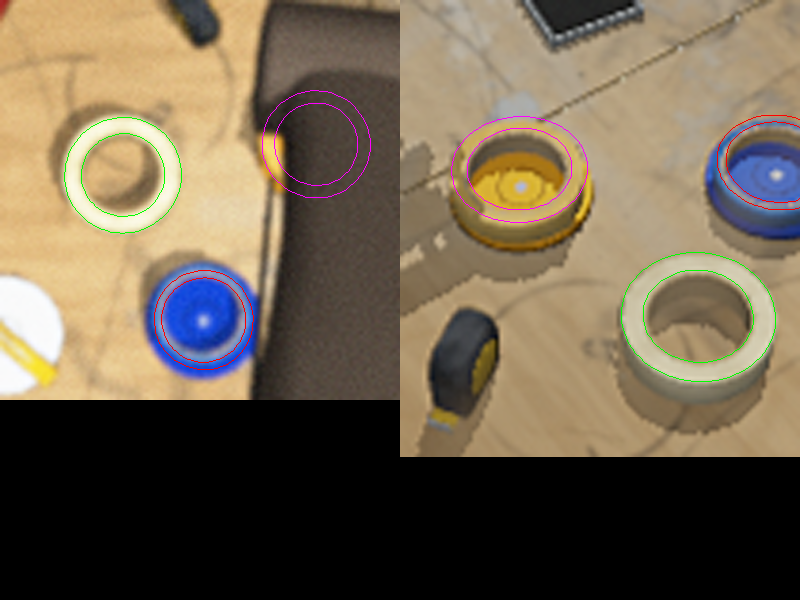

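```bash
python3 - <<'E'
from h import *
T,S=cv2.imread("pics/T4.png"),cv2.imread("pics/S4.png")
c=[]
for R,z,k in((.047,.028,(0,0,255)),(.04,.028,(0,0,255)),(.056,.01,(255,255,0))): c.append((circ(.4798,.0412,R,z),k))
c+=[(circ(.4838,.0412,.047,.028),(0,255,0))]
pair(T,S,(240,215,45,45),(263,150,45,45),c,"ov5")
E
```

```text
(no output)
```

View pics/ov5.png

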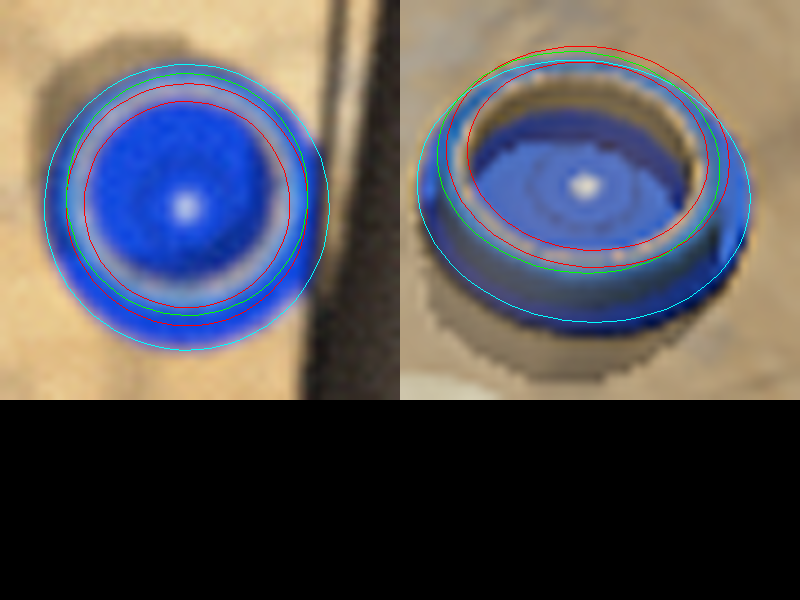

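```bash
python3 - <<'E'
from h import *
from scipy.optimize import least_squares
for n,f,c0 in(("top","T4",(.484,.042)),("side","S4",(.484,.042))):
    im=cv2.imread(f"pics/{f}.png");H=cv2.cvtColor(im,cv2.COLOR_BGR2HSV).astype(float)
    vv,uu=np.mgrid[:384,:512];P=ray(n,uu.ravel(),vv.ravel(),.028)[:,:2]
    s=H[...,1].ravel()
    d=np.hypot(*(P-c0).T);
    # rim template: minimise mean saturation in annulus 40..47 relative to neighbours
    best=[]
    for x in np.arange(.474,.494,.001):
        for y in np.arange(.034,.052,.001):
            q=np.hypot(P[:,0]-x,P[:,1]-y);best.append((s[abs(q-.0433)<.0035].mean()-.5*s[abs(q-.0335)<.0025].mean()-.5*s[abs(q-.0515)<.002].mean(),x,y))
    best.sort();print(n,np.round(best[:4],4))
E
```

```text
top [[-41.8363   0.492    0.046 ]
 [-41.3404   0.491    0.045 ]
 [-40.9339   0.492    0.045 ]
 [-40.8627   0.49     0.045 ]]
side [[-26.3378   0.482    0.04  ]
 [-25.9188   0.481    0.04  ]
 [-25.6584   0.482    0.041 ]
 [-25.5164   0.481    0.041 ]]
```

Emit:
{"method": "jog_arm", "body": {
  "deltas": [
    [[-0.2,-1,3.6,0,0.175],[-0.2,-1,3.6,0,0.175],[-0.2,-1,3.6,0,0.175],[-0.2,-1,3.6,0,0.175],[-0.2,-1,3.6,0,0.175],[-0.2,-1,3.6,0,0.175],[-0.2,-1,3.6,0,0.175],[-0.2,-1,3.6,0,0.175]]
  ]
}}

```text
time_s: 11.35
tcp_pos: [0.5308, 0.0414, 0.1443]
eef_rot: [-180.0, 0.0, -99.4]
contact_force: [0.3, -1.1, 0.4]
gripper_width: 0.0351
gripper_force: 0.0
```

Emit:
{"method": "jog_arm", "body": {
  "deltas": [
    [[-0.2,-0.2,0.3,-3,0.17],[-0.2,0,0,-3,0],[-0.2,0,0,0,0],[-0.2,0,0,0,0]]
  ]
}}

```text
time_s: 11.85
tcp_pos: [0.5297, 0.0427, 0.0849]
eef_rot: [-179.9, 0.0, -90.0]
contact_force: [0.2, 0.5, 0.3]
gripper_width: 0.0348
gripper_force: 0.0
```

Emit:
{"method": "jog_arm", "body": {
  "deltas": [
    [[-0.2,-0.1,-0.1,-3,0],[-0.2,0,0,-1.7,0],[-0.2,0,0,-0.5,0],[-0.2,0,0,0,0],[-0.9,0,0,0,0],[-0.9,0,0,0,0],[-0.9,0,0,0,0],[-0.9,0,0,0,0]]
  ],
  "force": 10
}}

```text
time_s: 12.85
tcp_pos: [0.5281, 0.041, 0.0322]
eef_rot: [-180.0, 0.0, -90.1]
contact_force: [-0.0, 0.9, 1.1]
gripper_width: 0.0106
gripper_force: 9.7
```

Emit:
{"method": "jog_arm", "body": {
  "deltas": [
    [[-0.9,0,0,0.4,0],[-0.9,-0.25,0.02,0,0],[-0.9,-0.25,0,0,0],[-0.9,0,0,0,0],[-0.9,0,0,-0.4,0],[-0.9,0,0,0,0],[-0.4,0,0,0,0],[-0.4,0,0,0,0]]
  ]
}}

```text
time_s: 13.85
tcp_pos: [0.5228, 0.0411, 0.0318]
eef_rot: [180.0, -0.0, -90.1]
contact_force: [0.9, -0.0, 1.2]
gripper_width: 0.024
gripper_force: 0.0
```

Emit:
{"method": "jog_arm", "body": {
  "deltas": [
    [[-0.4,0,0,3,0],[-0.4,0,0,4,0],[-0.2,2,-5,3,0],[-0.2,2,-5.5,0,0],[-0.2,2,-5.5,0,0],[-0.2,2,-5.5,0,0],[-0.2,0,0,0,0]]
  ]
}}

```text
time_s: 14.72
tcp_pos: [0.6033, -0.1775, 0.1311]
eef_rot: [179.9, -0.0, -90.3]
contact_force: [0.8, 0.2, -0.3]
gripper_width: 0.0353
gripper_force: 0.0
```

```bash
python3 - <<'E'
from h import *
T,S,p=snap(5)
c=[]
for R,z,k in((.047,.028,(0,0,255)),(.04,.028,(0,0,255)),(.056,.01,(255,255,0))): c.append((circ(.4798,.0412,R,z),k))
pair(T,S,(240,215,45,45),(263,150,45,45),c,"ov6")
E
```

```text
[ 0.6024 -0.1745  0.1312] [  2.  21. -14.  -0. -55.  -2.] 14.825
```

View pics/ov6.png

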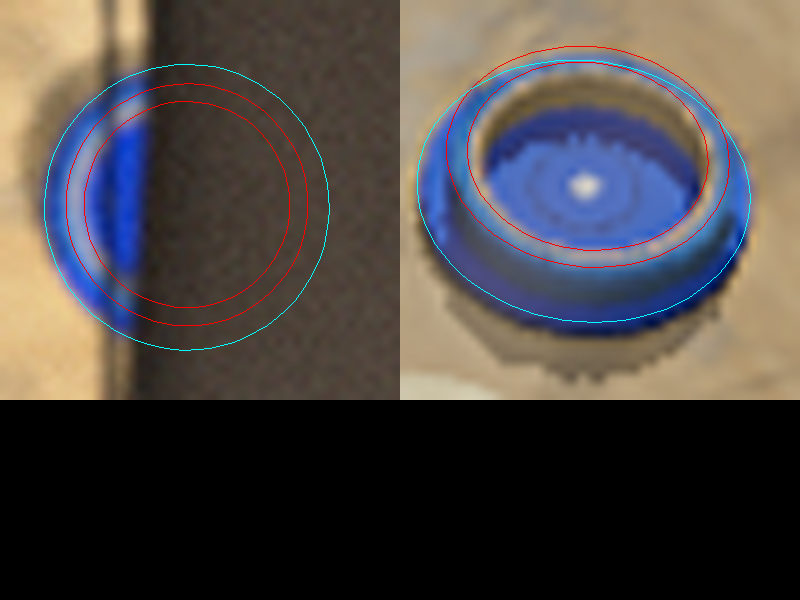

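```bash
python3 - <<'E'
from h import *
for n,f,uv in(("top","T",(205,242)),("side","S5",(331,213)),("side","S",(331,213))):
    H=cv2.cvtColor(cv2.imread(f"pics/{f}.png"),cv2.COLOR_BGR2HSV)
    m=cv2.inRange(H,(18,110,70),(36,255,255));m=cv2.morphologyEx(m,cv2.MORPH_CLOSE,np.ones((5,5)))>0
    m=comp(m,*uv,20);c=np.argwhere(m)[:,::-1];Q=ray(n,c[:,0],c[:,1],.0215)[:,:2].astype(np.float32)
    rc=cv2.minAreaRect(Q);vx,vy,x,y=cv2.fitLine(Q,2,0,.01,.01).ravel()
    print(n,np.round(np.array(rc[0])*1e3,1),np.round(np.array(rc[1])*1e3,1),rc[2],"axis",np.degrees(np.arctan2(vy,vx)),x,y)
for n,f,uv in(("top","T",(351,237)),("side","S",(223,111))):
    H=cv2.cvtColor(cv2.imread(f"pics/{f}.png"),cv2.COLOR_BGR2HSV)
    m=comp(H[...,2]<(70 if n=="top" else 75),*uv,15);c=np.argwhere(m)[:,::-1];Q=ray(n,c[:,0],c[:,1],.004)[:,:2].astype(np.float32)
    rc=cv2.minAreaRect(Q);vx,vy,x,y=cv2.fitLine(Q,2,0,.01,.01).ravel()
    print("tray",n,np.round(np.array(rc[0])*1e3,1),np.round(np.array(rc[1])*1e3,1),rc[2],"axis",np.degrees(np.arctan2(vy,vx)),x,y)
E
```

```text
Traceback (most recent call last):
  File "h.py", line 18, in comp
    j=max(k,key=lambda j:st[j,4]); return l==j
ValueError: max() iterable argument is empty
```

```bash
sed -i 's/for n,f,uv in(("top","T",(205,242)),/for n,f,uv in(/' h.py; python3 - <<'E'
from h import *
T=cv2.imread("pics/T.png");H=cv2.cvtColor(T,cv2.COLOR_BGR2HSV);print(H[241:248,196:216:3].tolist()[::3])
def fit(n,m,z,t):
    c=np.argwhere(m)[:,::-1];Q=ray(n,c[:,0],c[:,1],z)[:,:2].astype(np.float32)
    rc=cv2.minAreaRect(Q);vx,vy,x,y=cv2.fitLine(Q,2,0,.01,.01).ravel()
    print(t,n,np.round(np.array(rc[0])*1e3,1),np.round(np.array(rc[1])*1e3,1),rc[2],"axis",np.degrees(np.arctan2(vy,vx)),x,y)
for n,f,uv in(("side","S5",(331,213)),("side","S",(331,213)),("top","T",(204,241))):
    try:
        H=cv2.cvtColor(cv2.imread(f"pics/{f}.png"),cv2.COLOR_BGR2HSV)
        m=cv2.inRange(H,(15,140,70),(36,255,255))
        m[:, :180]=0
        fit(n,comp(m>0,*uv,25),.0215,"cut")
    except Exception as e: print(n,f,e)
for n,f,uv in(("top","T",(351,237)),("side","S",(223,111))):
    H=cv2.cvtColor(cv2.imread(f"pics/{f}.png"),cv2.COLOR_BGR2HSV)
    try: fit(n,comp(H[...,2]<70,*uv,15),.004,"tray")
    except Exception as e: print(n,f,e)
E
```

```text
[[[43, 11, 209], [23, 37, 178], [21, 156, 147], [20, 111, 151], [20, 85, 168], [48, 7, 193], [60, 7, 213]], [[45, 7, 209], [60, 5, 202], [28, 21, 182], [22, 148, 159], [22, 110, 151], [23, 128, 164], [18, 6, 198]], [[40, 8, 202], [40, 7, 209], [56, 9, 199], [27, 16, 175], [22, 152, 161], [23, 105, 155], [23, 158, 170]]]
cut side [464.3 237. ] [137.1  19.8] 49.972015380859375 axis 50.24823 0.4668232 0.23884775
cut side [464.8 236.5] [136.9  20.6] 50.789329528808594 axis 50.237698 0.46624723 0.23831049
cut top [463.5 235.6] [134.3  19.8] 50.786441802978516 axis 50.517445 0.4642059 0.2358441
tray top [ 486.4 -276.1] [197.7  77.4] 82.06846618652344 axis 82.918884 0.48549077 -0.27680936
tray side [ 483.8 -277. ] [194.3  79.3] 81.7425308227539 axis 82.46115 0.48368138 -0.27483803
```

Emit:
{"method": "jog_arm", "body": {
  "deltas": [
    [[0,-1.73,5.13,0,-0.086],[0,-1.73,5.13,0,-0.086],[0,-1.73,5.13,0,-0.086],[0,-1.73,5.13,0,-0.086],[0,-1.73,5.13,0,-0.086],[0,-1.73,5.13,0,-0.086],[0,-1.73,5.13,0,-0.086],[0,-1.73,5.13,0,-0.086]]
  ]
}}

```text
time_s: 15.82
tcp_pos: [0.4626, 0.239, 0.1324]
eef_rot: [180.0, 0.0, -129.5]
contact_force: [1.1, -0.1, 0.1]
gripper_width: 0.0441
gripper_force: 0.0
```

Emit:
{"method": "jog_arm", "body": {
  "deltas": [
    [[0,0,0,-3,0],[0,0,0,-3,0],[0,0,0,0,0],[0,0,0,0,0]]
  ]
}}

```text
time_s: 16.32
tcp_pos: [0.4646, 0.2372, 0.073]
eef_rot: [-180.0, 0.0, -129.4]
contact_force: [-0.6, -0.1, -1.3]
gripper_width: 0.0442
gripper_force: 0.0
```

Emit:
{"method": "jog_arm", "body": {
  "deltas": [
    [[0,-0.05,-0.1,-3,0],[0,0,0,-0.8,0],[0,0,0,-0.3,0],[0,0,0,0,0],[-0.7,0,0,0,0],[-0.7,0,0,0,0],[-0.7,0,0,0,0],[-0.7,0,0,0,0]]
  ],
  "force": 15
}}

```text
time_s: 17.32
tcp_pos: [0.4642, 0.2357, 0.0313]
eef_rot: [-180.0, 0.0, -129.5]
contact_force: [-0.5, -0.1, 4.6]
gripper_width: 0.0221
gripper_force: 15.0
```

Emit:
{"method": "jog_arm", "body": {
  "deltas": [
    [[-0.7,0,0,0,0],[-0.7,0,0,1,0],[-0.7,0,0,3,0],[-0.7,0,0,4,0],[-0.7,0.5,-3,1,0.08],[-0.7,0.5,-5,0,0.08],[-0.7,0.5,-5.5,0,0.08],[-0.7,0.5,-5.5,0,0.08]]
  ]
}}

```text
time_s: 18.32
tcp_pos: [0.484, 0.0441, 0.1216]
eef_rot: [-180.0, 0.0, -110.9]
contact_force: [1.1, 0.5, 0.1]
gripper_width: 0.022
gripper_force: 15.0
```

Emit:
{"method": "jog_arm", "body": {
  "deltas": [
    [[-0.7,0,-5.6,0,0.08],[-0.7,0,-5.6,0,0.08],[-0.7,0,-5.6,0,0.07],[-0.7,0,-5.6,0,0],[-0.7,0,-5.6,0,0],[-0.7,-0.1,-4,0,0],[-0.7,0,-1.7,0,0],[-0.7,0,0,0,0]]
  ]
}}

```text
time_s: 19.32
tcp_pos: [0.4828, -0.2921, 0.1209]
eef_rot: [180.0, 0.0, -98.1]
contact_force: [-0.9, 1.1, -0.2]
gripper_width: 0.0222
gripper_force: 15.0
```

```bash
python3 - <<'E'
from h import *
T,S,p=snap(6)
def rect(cx,cy,a,L,W,z):
    u=np.array([np.cos(a),np.sin(a)]);v=np.array([-u[1],u[0]])
    return np.array([[*(np.array([cx,cy])+i*u*L/2+j*v*W/2),z] for i,j in((1,1),(1,-1),(-1,-1),(-1,1),(1,1))])
c=[(rect(.485,-.2765,np.radians(82.2),.208,.088,.01),(0,255,0)),(rect(.485,-.2765,np.radians(82.2),.2,.08,.004),(0,0,255)),
(circ(.6494,-.0645,.052,.034),(255,0,255)),(circ(.4798,.0412,.047,.028),(0,0,255)),(circ(.4798,.0412,.056,.01),(255,255,0)),(circ(.6494,-.0645,.056,.01),(255,255,0)),(circ(.4637,.2345,.056,.01),(255,255,0))]
pair(T,S,(180,150,220,110),(170,70,200,180),c,"ov7")
o=cv2.imread("pics/ov7.png");b=over(T,"top",240,170,70,90,5,c)
cv2.imwrite("pics/ov7.png",np.vstack([o[:380,:],np.hstack([cv2.resize(over(T,"top",243,217,40,40,5,c),(210,210)),cv2.resize(over(T,"top",270,170,42,42,5,c),(210,210)),cv2.resize(over(S,"side",265,150,40,40,5,c),(190,210)),cv2.resize(over(S,"side",196,155,40,40,5,c),(190,210))])]))
E
```

```text
[ 0.4829 -0.2908  0.121 ] [-11.  17. -23.  -0. -50.   3.] 19.425
```

View pics/ov7.png

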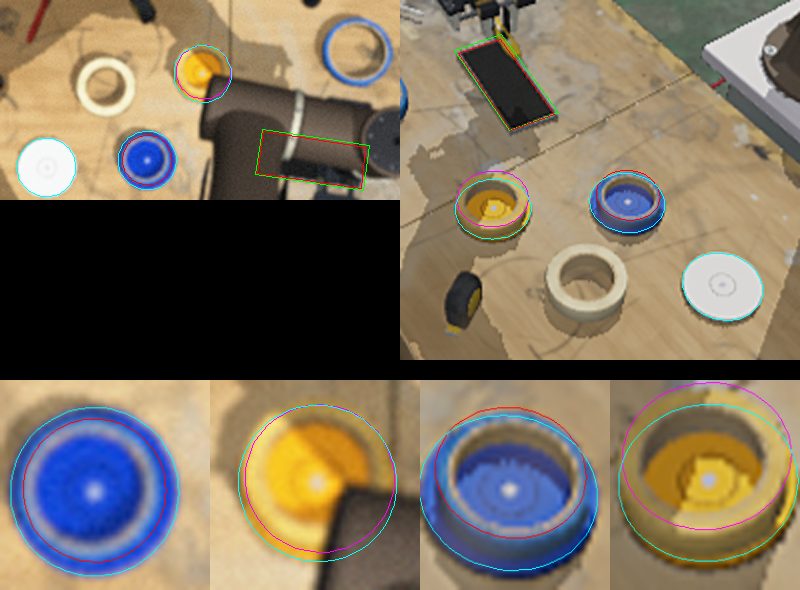

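Emit:
{"method": "jog_arm", "body": {
  "deltas": [
    [[-0.7,0,0,-4,0],[-0.7,0,0,-3,0],[-0.7,0,0,-1.7,0],[-0.7,0,0,-0.6,0],[-0.7,0,0,-0.2,0],[-0.7,0,0,0,0],[-0.36,0,0,0,0],[-0.36,0,0,0,0]]
  ]
}}

```text
time_s: 20.42
tcp_pos: [0.4834, -0.2916, 0.0266]
eef_rot: [-179.9, -0.0, -98.0]
contact_force: [-0.7, -0.3, -1.0]
gripper_width: 0.0274
gripper_force: 0.0
```

Emit:
{"method": "jog_arm", "body": {
  "deltas": [
    [[-0.36,0,0,2,0],[-0.36,0,0,4,0],[0,0,0,4,0.07],[0,2.2,5,0,0.07],[0,2.2,5,0,0],[0,2.2,5,0,0],[0,2.2,5,0,0],[0,2.2,5,0,0]]
  ]
}}

```text
time_s: 21.42
tcp_pos: [0.5937, -0.0398, 0.1265]
eef_rot: [-180.0, 0.0, -89.9]
contact_force: [0.1, 0.2, 1.3]
gripper_width: 0.0437
gripper_force: 0.0
```

Emit:
{"method": "jog_arm", "body": {
  "deltas": [
    [[0,2.2,5,0,0],[0,2.2,5,0,0],[0,2.2,5,-1,0],[0,0.6,1.2,-2,0],[0,0,0,-1,0],[0,0,0,0,0]]
  ]
}}

```text
time_s: 22.18
tcp_pos: [0.664, 0.1192, 0.0848]
eef_rot: [179.9, -0.1, -90.0]
contact_force: [-0.6, -0.1, 0.4]
gripper_width: 0.0437
gripper_force: 0.0
```

```bash
python3 - <<'E'
from h import *
T,S,p=snap(7)
def score(n,im,x,y,R,z,w=.003):
    g=cv2.GaussianBlur(im,(3,3),0).astype(float)
    f=lambda RR:cv2.remap(g.astype(np.float32),*[a.astype(np.float32)[:,None] for a in proj(n,circ(x,y,RR,z)).T],1)[:,0]
    return np.abs(f(R+w)-f(R-w)).mean()
def best(n,im,x0,y0,R,z,q=.008):
    return max((score(n,im,x,y,R,z),round(x,4),round(y,4)) for x in np.arange(x0-q,x0+q,.001) for y in np.arange(y0-q,y0+q,.001))
S6=cv2.imread("pics/S6.png")
print("cream S6",best("side",S6,.6175,.1205,.056,.03),best("side",S6,.6175,.1205,.04,.03))
print("cream T6",best("top",cv2.imread("pics/T6.png"),.6175,.1205,.056,.03),best("top",cv2.imread("pics/T6.png"),.6175,.1205,.04,.03))
T6=cv2.imread("pics/T6.png");print("white",best("side",S6,.4637,.2345,.056,.01),best("top",T6,.4637,.2345,.056,.01))
H=cv2.cvtColor(S,cv2.COLOR_BGR2HSV);m=cv2.inRange(H,(15,110,60),(36,255,255))
m[125:]=0
try:
  k=comp(m>0,223,111,25);c=np.argwhere(k)[:,::-1];Q=ray("side",c[:,0],c[:,1],.015)[:,:2].astype(np.float32);print("cutter",cv2.minAreaRect(Q))
except Exception as e: print(e)
E
```

```text
[0.665  0.1194 0.0865] [ 27.  28. -10.   0. -52. -27.] 22.275
cream S6 (np.float32(43.32144), np.float64(0.6185), np.float64(0.1225)) (np.float32(53.965073), np.float64(0.6185), np.float64(0.1225))
cream T6 (np.float32(47.16628), np.float64(0.6195), np.float64(0.1225)) (np.float32(53.31715), np.float64(0.6195), np.float64(0.1235))Traceback (most recent call last):
  File "<stdin>", line 12, in <module>
  File "<stdin>", line 8, in best
  File "<stdin>", line 8, in <genexpr>
  File "<stdin>", line 6, in score
  File "<stdin>", line 5, in <lambda>
  File "h.py", line 10, in proj
    i=r.camera_info(cam);V=np.array(i["view"]);q=np.atleast_2d(P)@V[:3,:3].T+V[:3,3]
ValueError: time passes only in moves, steps and waits
```

```bash
cat >> h.py <<'E'
import functools
class _R: pass
_ci=functools.lru_cache(None)(r.camera_info); _r=r; r=_R(); r.camera_info=_ci
for k in("capture","get_state","close_job"): setattr(r,k,getattr(_r,k))
def score(n,g,x,y,R,z,w=.003):
    f=lambda RR:cv2.remap(g,*[a.astype(np.float32)[:,None] for a in proj(n,circ(x,y,RR,z)).T],1)[:,0]
    return np.abs(f(R+w)-f(R-w)).mean()
def best(n,im,x0,y0,R,z,q=.008):
    g=cv2.GaussianBlur(im,(3,3),0).astype(np.float32)
    return [round(float(v),4) for v in max((score(n,g,x,y,R,z),x,y) for x in np.arange(x0-q,x0+q,.001) for y in np.arange(y0-q,y0+q,.001))]
E
python3 - <<'E'
from h import *
S6,T6=cv2.imread("pics/S6.png"),cv2.imread("pics/T6.png");S,T=cv2.imread("pics/S7.png"),cv2.imread("pics/T7.png")
for n,im in(("side",S6),("top",T6)):
    print(n,"white",best(n,im,.4637,.2345,.056,.01),"blue stand",best(n,im,.48,.041,.056,.01),"blue hole",best(n,im,.48,.041,.04,.028),"out",best(n,im,.48,.041,.047,.028))
T0,S0=cv2.imread("pics/T.png"),cv2.imread("pics/S.png")
for n,im in(("side",S0),("top",T0)):
    print(n,"yel stand",best(n,im,.6495,-.0645,.056,.01),"blue",best(n,im,.48,.041,.056,.01))
print("amber side",best("side",S6,.6495,-.0645,.04,.034),best("side",S6,.6495,-.0645,.052,.034))
H=cv2.cvtColor(S,cv2.COLOR_BGR2HSV);m=cv2.inRange(H,(15,110,60),(36,255,255));m[128:]=0
try:
  k=comp(m>0,223,111,25);c=np.argwhere(k)[:,::-1];Q=ray("side",c[:,0],c[:,1],.015)[:,:2].astype(np.float32);print("cutter",cv2.minAreaRect(Q))
except Exception as e: print(e)
E
```

```text
side white [65.8048, 0.4627, 0.2335] blue stand [39.5381, 0.485, 0.048] blue hole [34.2692, 0.486, 0.048] out [32.4653, 0.479, 0.044]
top white [43.8962, 0.4627, 0.2335] blue stand [58.2664, 0.48, 0.042] blue hole [34.7165, 0.477, 0.039] out [41.1084, 0.477, 0.033]
side yel stand [30.0636, 0.6495, -0.0635] blue [47.014, 0.479, 0.042]
top yel stand [25.6087, 0.6485, -0.0645] blue [62.9158, 0.48, 0.042]
amber side [24.8703, 0.6545, -0.0635] [23.8769, 0.6535, -0.0625]
cutter ((0.48516571521759033, -0.29205960035324097), (0.1388927400112152, 0.02670186571776867), 81.77162170410156)
```

Emit:
{"method": "jog_arm", "body": {
  "deltas": [
    [[0,0.2,0.3,-3,0],[0,0,0,-2.3,0],[0,0,0,-0.7,0],[0,0,0,0,0],[-0.8,0,0,0,0],[-0.8,0,0,0,0],[-0.8,0,0,0,0],[-0.8,0,0,0,0]]
  ],
  "force": 22
}}

```text
time_s: 23.28
tcp_pos: [0.6674, 0.1237, 0.0265]
eef_rot: [-180.0, 0.0, -89.9]
contact_force: [0.5, 0.0, 2.2]
gripper_width: 0.0196
gripper_force: 20.8
```

```bash
python3 - <<'E'
from h import *
T,S,p=snap(8)
print(best("side",S,.6185,.1225,.056,.03),best("side",S,.6185,.1225,.04,.03))
E
```

```text
[0.6675 0.1237 0.0264] [ 27.  32. -12.   0. -46. -27.] 23.375
[22.4286, 0.6205, 0.1235] [33.0235, 0.6185, 0.1215]
```

Emit:
{"method": "jog_arm", "body": {
  "deltas": [
    [[-0.8,0,0,1,0],[-0.8,0,0,4,0],[-0.8,-2,1.4,1,0],[-0.8,-4,2.8,0,0],[-0.8,-4.5,3.2,0,0],[-0.8,-3.7,2.6,0,0],[-0.8,-1.46,1.1,0,0],[-0.8,0,0,0,0]]
  ]
}}

```text
time_s: 24.38
tcp_pos: [0.5094, 0.2354, 0.0862]
eef_rot: [180.0, 0.0, -89.8]
contact_force: [0.6, -1.2, -2.1]
gripper_width: 0.0196
gripper_force: 21.1
```

Emit:
{"method": "jog_arm", "body": {
  "deltas": [
    [[-0.8,0,0,-2.5,0],[-0.8,0,0,-1.5,0],[-0.8,0,0,-0.6,0],[-0.8,0,0,-0.2,0],[-0.8,0,0,0,0]]
  ]
}}

```text
time_s: 25.0
tcp_pos: [0.5108, 0.2346, 0.0382]
eef_rot: [-180.0, 0.0, -89.9]
contact_force: [-1.0, -0.8, -1.3]
gripper_width: 0.0195
gripper_force: 21.1
```

```bash
python3 - <<'E'
from h import *
T,S,p=snap(9)
z=p[2]-.0264+.03
print(best("side",S,.463,.2335,.056,z),best("side",S,.463,.2335,.04,z))
print("amber T",best("top",T,.6515,-.0635,.04,.034),best("top",T,.6515,-.0635,.052,.034))
print("amber S",best("side",S,.6515,-.0635,.04,.034),best("side",S,.6515,-.0635,.052,.034))
print("blue S",best("side",S,.48,.041,.04,.028),best("side",S,.48,.041,.047,.028))
c=[(circ(.649,-.064,.052,.034),(255,0,255)),(circ(.649,-.064,.04,.034),(255,0,255)),(circ(.649,-.064,.056,.01),(255,255,0)),(circ(.48,.042,.047,.028),(0,0,255)),(circ(.48,.042,.056,.01),(255,255,0)),(circ(.4627,.2335,.056,z),(0,255,0)),(circ(.4627,.2335,.04,z),(0,255,0))]
g=lambda n,im,x,y,w:cv2.resize(over(im,n,x,y,w,w,8,c),(260,260))
o=np.vstack([np.hstack([g("top",T,270,168,46),g("top",T,243,217,40),g("top",T,180,215,50)]),np.hstack([g("side",S,194,153,46),g("side",S,264,150,42),g("side",S,305,185,55)])])
cv2.imwrite("pics/ov9.png",o)
E
```

```text
[0.5109 0.2348 0.0385] [ 45.  23. -28.   0. -40. -45.] 25.1
[18.4571, 0.465, 0.2345] [35.8721, 0.464, 0.2325]
amber T [25.3933, 0.6545, -0.0625] [24.7057, 0.6545, -0.0635]
amber S [31.7871, 0.6535, -0.0615] [29.7905, 0.6535, -0.0625]
blue S [34.7192, 0.486, 0.048] [32.85, 0.479, 0.044]
```

View pics/ov9.png

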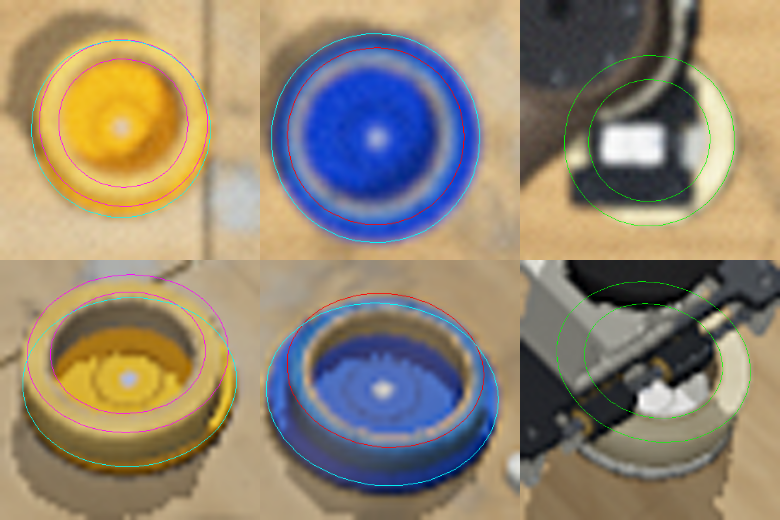

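Emit:
{"method": "jog_arm", "body": {
  "deltas": [
    [[-0.8,-0.15,0,0,0],[-0.8,0,0,-0.15,0],[-0.8,0,0,-0.05,0],[-0.8,0,0,0,0],[0,0,0,0,0],[0,0,0,0,0],[0,0,0,3,0],[0,0,0,5,0]]
  ]
}}

```text
time_s: 26.1
tcp_pos: [0.5079, 0.2337, 0.1151]
eef_rot: [179.8, -0.2, -90.0]
contact_force: [1.2, 0.5, 0.1]
gripper_width: 0.043
gripper_force: 0.0
```

Emit:
{"method": "jog_arm", "body": {
  "deltas": [
    [[-0.1,2.74,-4.24,0,0],[-0.1,2.74,-4.24,0,0],[-0.1,2.74,-4.24,0,0],[-0.1,2.74,-4.24,0,0],[-0.1,2.74,-4.24,0,0],[-0.1,2.74,-4.24,0,0],[-0.1,2.74,-4.24,0,0],[-0.1,0,0,-2,0]]
  ]
}}

```text
time_s: 27.1
tcp_pos: [0.703, -0.0656, 0.0964]
eef_rot: [-179.8, -0.0, -90.1]
contact_force: [-1.5, 0.8, -1.2]
gripper_width: 0.0397
gripper_force: 0.0
```

Emit:
{"method": "jog_arm", "body": {
  "deltas": [
    [[-0.1,0,0,-2,0],[-0.1,0,0,0,0],[-0.1,0,0,0,0]]
  ]
}}

```text
time_s: 27.48
tcp_pos: [0.701, -0.0616, 0.0764]
eef_rot: [-180.0, -0.0, -89.9]
contact_force: [0.9, -0.6, 0.0]
gripper_width: 0.0395
gripper_force: 0.0
```

```bash
python3 - <<'E'
from h import *
T,S,p=snap(10)
for n,im in(("top",T),("side",S)): print(n,best(n,im,.463,.2335,.056,.04),best(n,im,.463,.2335,.04,.04))
E
```

```text
[ 0.7013 -0.0615  0.0771] [ 11.  31.  -6.   0. -53. -11.] 27.575
top [54.6174, 0.462, 0.2345] [27.8309, 0.471, 0.2255]
side [46.893, 0.461, 0.2335] [46.5836, 0.462, 0.2345]
```

Emit:
{"method": "jog_arm", "body": {
  "deltas": [
    [[-0.1,-0.1,-0.1,-2.5,0],[-0.1,0,0,-1.3,0],[-0.1,0,0,-0.45,0],[-0.1,0,0,0,0],[-0.85,0,0,0,0],[-0.85,0,0,0,0],[-0.85,0,0,0,0],[-0.85,0,0,0,0]]
  ],
  "force": 15
}}

```text
time_s: 28.58
tcp_pos: [0.6999, -0.0633, 0.0338]
eef_rot: [-180.0, -0.0, -89.9]
contact_force: [0.2, -0.6, 1.9]
gripper_width: 0.013
gripper_force: 15.0
```

```bash
python3 - <<'E'
from h import *
T,S,p=snap(11)
print("amber S",best("side",S,.6515,-.0635,.04,.034),best("side",S,.6515,-.0635,.052,.034))
E
```

```text
[ 0.6999 -0.0633  0.0337] [ 11.  33.  -8.   0. -48. -11.] 28.675
amber S [30.2715, 0.6565, -0.0645] [23.8283, 0.6535, -0.0555]
```

Emit:
{"method": "jog_arm", "body": {
  "deltas": [
    [[-0.85,0,0,0.4,0],[-0.85,-0.24,-0.1,0,0],[-0.85,-0.24,0,0,0],[-0.85,0,0,0,0],[-0.85,0,0,-0.37,0],[-0.85,0,0,0,0],[-0.2,0,0,0,0],[-0.2,0,0,0,0]]
  ]
}}

```text
time_s: 29.68
tcp_pos: [0.6949, -0.0643, 0.0337]
eef_rot: [180.0, -0.0, -89.9]
contact_force: [-0.0, 0.4, 0.1]
gripper_width: 0.0276
gripper_force: 0.0
```

Emit:
{"method": "jog_arm", "body": {
  "deltas": [
    [[-0.2,0,0,3,0],[-0.2,0,0,5,0],[-0.2,-0.5,-5,5,0],[-0.2,-1,-6,0,0],[-0.2,-1,-6,0,0],[-0.2,-1,-6,0,0],[-0.2,-1,-6,0,0],[-0.2,0,0,0,0]]
  ]
}}

```text
time_s: 30.68
tcp_pos: [0.6488, -0.3527, 0.1573]
eef_rot: [180.0, -0.0, -90.2]
contact_force: [0.0, 0.3, 0.8]
gripper_width: 0.0352
gripper_force: 0.0
```

```bash
python3 - <<'E'
from h import *
T,S,p=snap(12)
for n,im in(("top",T),("side",S)): print(n,"amber",best(n,im,.6495,-.064,.04,.034),best(n,im,.6495,-.064,.052,.034))
c=[(circ(.649,-.064,.052,.034),(255,0,255)),(circ(.649,-.064,.056,.01),(255,255,0)),(circ(.48,.042,.047,.028),(0,0,255)),(circ(.4627,.2335,.056,.04),(0,255,0))]
g=lambda n,im,x,y,w,cc=c:cv2.resize(over(im,n,x,y,w,w,8,cc),(260,260))
o=np.vstack([np.hstack([g("top",T,270,168,46),g("top",T,300,200,100,[]),g("top",T,180,215,50)]),np.hstack([g("side",S,194,153,46),g("side",S,195,75,65,[]),g("side",S,170,90,200,[])])])
cv2.imwrite("pics/ov12.png",o)
E
```

```text
[ 0.65   -0.3492  0.1574] [-13.  30.   3.  -0. -64.  13.] 30.775
top amber [24.8442, 0.6515, -0.064] [25.0168, 0.6515, -0.065]
side amber [32.2279, 0.6515, -0.063] [29.2096, 0.6505, -0.064]
```

View pics/ov12.png

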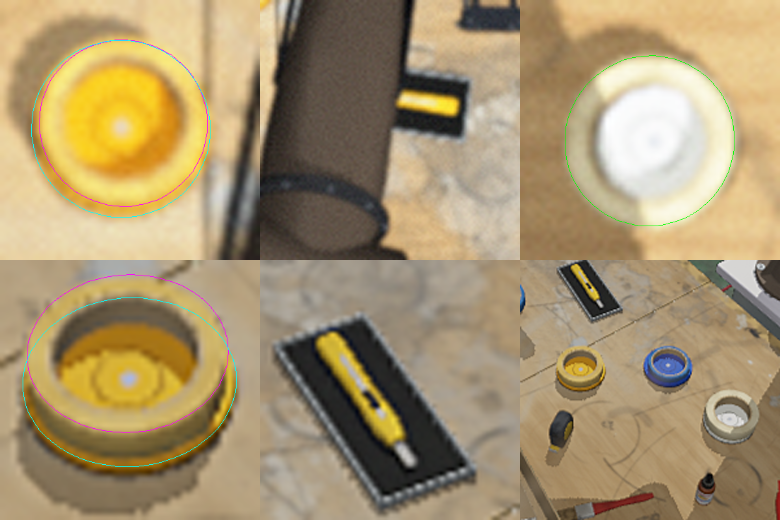

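```bash
python3 -c "
from plant import r
print(r.close_job())"
```

```text
the job is handed in; nothing more can be done
None
```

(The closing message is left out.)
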